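Ready the laser rail for a low-power sensor reading

TASK

Ready the laser rail for a low-power reading, nudging its swing arms over lightly with a fingertip and gripping or lifting nothing: first tip the square dark filter into the beam line so that the light is cut down, next tip the round clear lens out of it so that the sensor gets no sharp spot, and only then tip the solid round shutter out so that the beam is let through. Leave the pinhole arm in the beam line and everything else where it stands, and never press hard on the rail or on anything it carries.

Things in the scene. Friction and masses are not known exactly. Their poses are not given: they have to be found in the camera images.
- rail: Bare aluminium rail, 400 x 36 x 16 mm, bolted down; origin: centre of its underside; x across it, away from the robot, y along it, z up. The beam line runs along y over its middle, 97 mm above the table, from the round laser module (+y end, from y = 142 mm on, 119 mm high) to the round sensor head (-y end, from y = -149 mm on, 122 mm high). Between them stand 4 swing arms, 62 mm apart, in any order.
- filter (a joint): Angle of the filter arm, a 25 mm square frame round dark glass. -0.49 rad: near rest, leaning toward the robot, in the beam line; 0: upright; +0.49: far rest, leaning away, out of the beam line. About 0.3 N at its knob moves it; once 0.15 rad past upright it falls on to the other rest by itself within a second and stays. Starts out of the beam line.
- filter_knob (a point): Centre of the knurled finger knob (12 mm across, 12 mm high) that tops the filter arm, 82 mm from the pivot: at either rest 134 mm above the table and 38 mm to that side of the pivot; upright, 144 mm above the table. The arm's head below it (at most 14 mm thick along the rail) never rises above 117 mm, so fingertips 120 to 130 mm above the table meet only the knob, throughout its swing.
- filter_carrier: Fixed light grey carrier of the filter arm, 62 x 26 mm; two cheeks, 78 mm above the table, hold the pivot, which lies along the rail (y), 62 mm above the table, 20 mm beyond the rail's centre line. Origin straight below the pivot, 16 mm above the table; axes as the rail's (x across, away from the robot; y along; z up).
- lens (a joint): Angle of the lens arm, a round barrel, 30 mm across and 14 mm thick, round clear bulging glass. -0.49 rad: near rest, leaning toward the robot, in the beam line; 0: upright; +0.49: far rest, leaning away, out of the beam line. About 0.3 N at its knob moves it; once 0.15 rad past upright it falls on to the other rest by itself within a second and stays. Starts in the beam line.
- lens_knob (a point): Centre of the knurled finger knob (12 mm across, 12 mm high) that tops the lens arm, 82 mm from the pivot: at either rest 134 mm above the table and 38 mm to that side of the pivot; upright, 144 mm above the table. The arm's head below it (at most 14 mm thick along the rail) never rises above 117 mm, so fingertips 120 to 130 mm above the table meet only the knob, throughout its swing.
- lens_carrier: Fixed light grey carrier of the lens arm, 62 x 26 mm; two cheeks, 78 mm above the table, hold the pivot, which lies along the rail (y), 62 mm above the table, 20 mm beyond the rail's centre line. Origin straight below the pivot, 16 mm above the table; axes as the rail's (x across, away from the robot; y along; z up).
- shutter (a joint): Angle of the shutter arm, a thin (3 mm) solid 30 mm metal disc without opening. -0.49 rad: near rest, leaning toward the robot, in the beam line; 0: upright; +0.49: far rest, leaning away, out of the beam line. About 0.3 N at its knob moves it; once 0.15 rad past upright it falls on to the other rest by itself within a second and stays. Starts in the beam line.
- shutter_knob (a point): Centre of the knurled finger knob (12 mm across, 12 mm high) that tops the shutter arm, 82 mm from the pivot: at either rest 134 mm above the table and 38 mm to that side of the pivot; upright, 144 mm above the table. The arm's head below it (at most 14 mm thick along the rail) never rises above 117 mm, so fingertips 120 to 130 mm above the table meet only the knob, throughout its swing.
- shutter_carrier: Fixed light grey carrier of the shutter arm, 62 x 26 mm; two cheeks, 78 mm above the table, hold the pivot, which lies along the rail (y), 62 mm above the table, 20 mm beyond the rail's centre line. Origin straight below the pivot, 16 mm above the table; axes as the rail's (x across, away from the robot; y along; z up).
- pinhole (a joint): Angle of the pinhole arm, a 30 mm round ring filled by a black plate with a 6 mm hole, a black thumbscrew on either side. -0.49 rad: near rest, leaning toward the robot, in the beam line; 0: upright; +0.49: far rest, leaning away, out of the beam line. About 0.3 N at its knob moves it; once 0.15 rad past upright it falls on to the other rest by itself within a second and stays. Starts in the beam line and stays there.
- pinhole_knob (a point): Centre of the knurled finger knob (12 mm across, 12 mm high) that tops the pinhole arm, 82 mm from the pivot: at either rest 134 mm above the table and 38 mm to that side of the pivot; upright, 144 mm above the table. The arm's head below it (at most 14 mm thick along the rail) never rises above 117 mm, so fingertips 120 to 130 mm above the table meet only the knob, throughout its swing.
- pinhole_carrier: Fixed light grey carrier of the pinhole arm, 62 x 26 mm; two cheeks, 78 mm above the table, hold the pivot, which lies along the rail (y), 62 mm above the table, 20 mm beyond the rail's centre line. Origin straight below the pivot, 16 mm above the table; axes as the rail's (x across, away from the robot; y along; z up).
- spare_objective: Bystander, loose, to be left alone: standing steel-grey microscope objective, 33 mm across, 57 mm high. Origin at the centre of its underside, z up.
- lens_cap: Bystander, loose, to be left alone: round black lens cap, 33 mm, 13 mm high, open side up. Origin at the centre of its underside, z up.
- bubble_level: Bystander, loose, to be left alone: small round bubble level, 30 mm, 9 mm high. Origin at the centre of its underside, z up.
- ipa_bottle: Bystander, loose, to be left alone: brown dropper bottle, 39 mm across, 108 mm high. Origin at the centre of its underside, z up.
- kapton_roll: Bystander, loose, to be left alone: roll of amber tape lying flat, 60 mm across, 16 mm high. Origin at the centre of its underside, z up.
- wafer_case: Bystander, loose, to be left alone: flat round grey wafer case, 73 mm, 13 mm high. Origin at the centre of its underside, z up.
- tip_box_1: Bystander, loose, to be left alone: flat clear-lidded grey needle box, 45 x 62 x 16 mm. Origin at the centre of its underside, z up.

How it is judged:
By the outcome, as a careful person would: the job done as asked, in the order asked, and still so for the second after the job is handed in, with the robot touching nothing.
It also fails if it takes over 43 s, if anything falls off the work surface, if the arm or the gripper's body presses on something with over 40 N, if the wrist force passes 120 N, or if a joint passes its speed limit or range.

ROBOT

A 6-joint arm with a two-finger parallel gripper is mounted at the origin on a cart in front of the work surface, level with it; the furniture and walls round the work are solid. World frame = base frame: x ahead of the robot, y to its left, z up, the work surface at z = 0. Lengths are in mm, angles in rad, forces in N, time in s.
With the tool pointing down it reaches from about 300 to 850 mm from the base axis. Payload 4.2 kg.
Tool frame: the origin (TCP) lies on the centre line of the jaws, within the pads' length; the fingertips stand 8 mm ahead of it and the grasp point (between the pads) lies 11 mm behind it; z points along the fingers, y is the direction in which the jaws open and shut (so a half turn about z gives the same grasp; the last joint's range is limited). The gripper opens to 91 mm and grips with 3 to 60 N. Pads are 32 mm wide; open, the fingers measure 118 mm over their backs; the gripper's body (76 mm by 178 mm) begins 60 mm behind the grasp point.
Start: joints at [-0.02, 0.32, 1.565, -0, 1.257, -0.02], TCP at [575.015, 0, 221.976] pointing down, gripper open.
Joint ranges: [-3.11, 3.11], [-0.84, 2.01], [0.21, 2.61], [-1.34, 4.49], [0.05, 2.63], [-2.56, 2.56]. Speed limits (rad/s): [2.57, 2.57, 3.14, 3.14, 3.14, 3.14].

INTERFACE

Orientations are given as a unit quaternion [x, y, z, w].
In Python, from plant import readout, get_image, arm gives the robot as it stands.
- The arm moves only by the tool play_rows, never from a script. Its argument "commands" is a list that holds one entry, the list of rows, each a list of 7 numbers: the shift along the tool's x, y, z in m, then the turn, a rotation vector about the tool's x, y, z in rad, then the finger opening in m, from 0 to 0.0912. In form: [[[dx, dy, dz, ax, ay, az, jaw], ...]]. A call has exactly 8 rows; each row shifts and turns the commanded pose from where the row before left it, along the tool's axes as they then stand; what a row does not reach is not made up. A row lasts 1/12 s, in which the tool goes at most 41.7 mm and 7.16 degrees, less where a joint would pass 70% of its speed; a pose out of reach is approached as far as the arm can. A call is refused whole if a number of a shift passes 0.0417 or a number of a turn 0.125, either way. A call with a gripper value outside its range is refused whole. The fingers move at their own pace and stop on an object; the grip force is fixed at half the most. Time passes only in rows, so rows that do not move let the fingers close, or fill a call up. It gives the time, the measured TCP pose, the force and the opening at its end, in the units of the state.
- readout.get_obs(): the state, without advancing time (a new reading comes with each control period).
- get_image(name): name is "scene" or "side" or "wrist"; returns a dict with "pixels" (420x560x3 uint8, red, green, blue), "fx", "fy", "cx", "cy" (pixels), "dist_coeffs" ([k1, k2, p1, p2, k3] as OpenCV has them; the pictures are not rectified), "xyz" and "attitude" of the camera in the world; the wrist camera has in their place "T_tool_cam" (4x4, takes a point from camera to tool coordinates, whose origin is the TCP and whose axes are the flange's). Camera axes: x right, y down, z forward; pixel columns grow to the right and rows downward; lengths in mm; the calibration is good to about 2 mm. A picture is of the moment at which its call begins: read the wrist's pose just before it. There is no depth.
- arm.hand_in(): hands the job in, once; it reports no verdict.
The state is a dict: "time_s": time; "joints": joint angles; "qvel": joint speeds; "effort": joint torques, N m; "tcp_pos": TCP position; "tcp_rot": TCP orientation; "ft_force": force on the tool from outside, world axes, zero at the start; "torque": the same for the moment, N m; "opening": finger opening in mm.
Only numpy, scipy, OpenCV 4.12 (cv2) and the standard library are available. Lean on these libraries where they do the work, as an engineer would, in place of code of your own. Each camera call takes 0.05 s, during which the arm holds its last target.

## Working session

There is one attempt and no reset: what is moved stays moved. The work goes in short steps, Python scripts to look and compute and a tool call to move; the robot and the scene stay as the last step left them, time stands still between calls to the robot, and variables do not carry over. Pictures are saved under pics/ and viewed, and the job is handed in when it is done.

Besides the shell and the picture viewer there is one more tool, called after ">>>" by a JSON object that holds its "fn" and its "kwargs". play_rows: Moves the arm, as the interface text tells. Its arguments: {"type":"object","properties":{"commands":{"type":"array","items":{"type":"array","items":{"type":"array","items":{"type":"number"}}}}},"required":["commands"]}

```bash
mkdir -p pics; ls; python3 - <<'E'
from plant import readout, get_image, arm
import cv2
print(readout.get_obs())
for n in ["scene","side","wrist"]:
    d=get_image(n); cv2.imwrite(f"pics/{n}0.png",d["pixels"][:,:,::-1])
    print({k:v for k,v in d.items() if k!="pixels"})
E
```

```text
pics
{'time_s': 0.0, 'joints': array([-1.99948635e-02,  3.20296621e-01,  1.56566808e+00, -1.98469247e-05,
        1.25741446e+00, -1.99975939e-02]), 'qvel': array([ 0.00081788, -0.00186127, -0.00138063,  0.00112031, -0.00030891,
       -0.00031472]), 'effort': array([-5.01459035e-04, -4.12465632e+01, -2.31973493e+01,  7.28826877e-02,
        4.58198413e-02, -1.41870069e-04]), 'tcp_pos': array([5.74505648e+02, 7.41851093e-03, 2.21121820e+02]), 'tcp_rot': array([ 7.07103365e-01,  7.07109634e-01, -6.25677251e-04, -6.37592047e-04]), 'ft_force': array([-0.15525603,  0.20549792,  0.31299582]), 'torque': array([ 0.07748463, -0.06179906, -0.03096726]), 'opening': 90.90228779281266}
{'fx': 414.2245156150698, 'fy': 414.2245156150698, 'cx': 280.8966350589206, 'cy': 204.1772265459944, 'dist_coeffs': array([-0.12916821,  0.        ,  0.        ,  0.        ,  0.        ]), 'xyz': array([-284.15108161,  442.27367453,  981.18534986]), 'attitude': array([-0.40702059,  0.81836003, -0.35976388,  0.18759275])}
{'fx': 447.6616194609054, 'fy': 447.6616194609054, 'cx': 278.88434161553533, 'cy': 214.16979589287203, 'dist_coeffs': array([0.02637271, 0.        , 0.        , 0.        , 0.        ]), 'xyz': array([-73.66406292, 840.04606086, 918.92460863]), 'attitude': array([-0.21924899,  0.86557506, -0.4352429 ,  0.1152099 ])}
{'fx': 319.5856759054023, 'fy': 319.5856759054023, 'cx': 282.166698226056, 'cy': 210.25561026282702, 'dist_coeffs': array([-0.01487496,  0.        ,  0.        ,  0.        ,  0.        ]), 'T_tool_cam': array([[ 6.96555763e-04, -9.72229244e-01, -2.34029509e-01,
         6.59094956e+01],
       [ 9.99999757e-01,  6.81543737e-04,  1.45019495e-04,
        -9.07821740e-01],
       [ 1.85091526e-05, -2.34029553e-01,  9.72229483e-01,
        -1.62963596e+02],
       [ 0.00000000e+00,  0.00000000e+00,  0.00000000e+00,
         1.00000000e+00]])}
```

View pics/scene0.png

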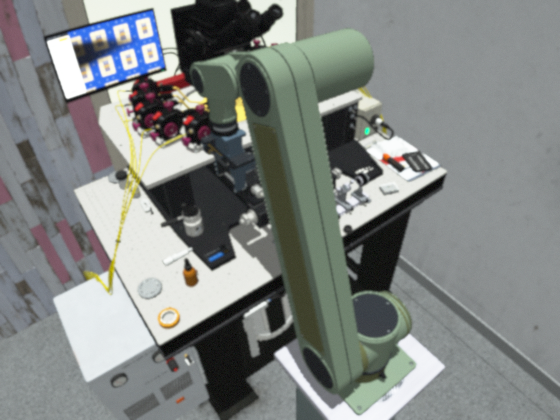

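View pics/side0.png

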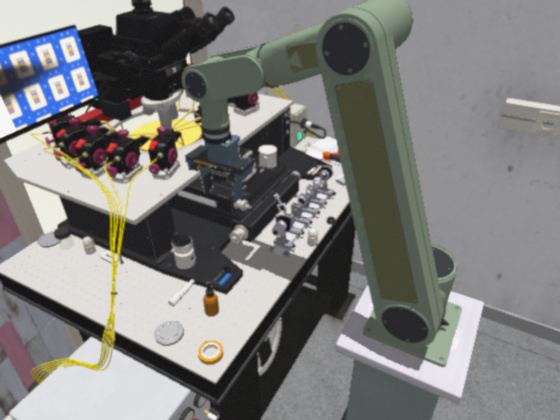

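View pics/wrist0.png

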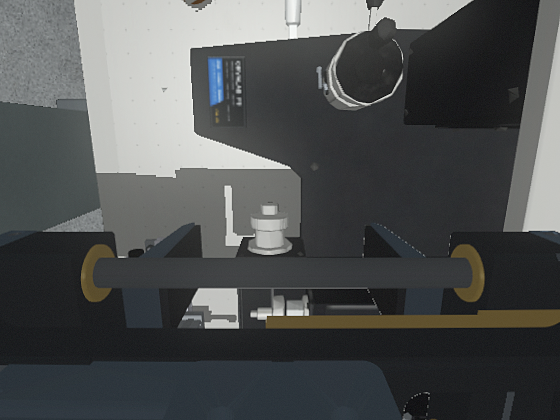

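The side view shows the rail at about (300,210), to the robot's right (-y). The wrist view doesn't cover it. I'll enlarge the side crop and cast rays for a rough fix.

```bash
cat > h.py <<'E'
import numpy as np, cv2
from scipy.spatial.transform import Rotation as R
from plant import readout, get_image, arm
def cam(name,save=None):
    o=readout.get_obs(); d=get_image(name)
    if name=="wrist":
        T=np.eye(4); T[:3,:3]=R.from_quat(o["tcp_rot"]).as_matrix(); T[:3,3]=o["tcp_pos"]
        T=T@np.array(d["T_tool_cam"])
    else:
        T=np.eye(4); T[:3,:3]=R.from_quat(d["attitude"]).as_matrix(); T[:3,3]=d["xyz"]
    d["T"]=T; d["K"]=np.array([[d["fx"],0,d["cx"]],[0,d["fy"],d["cy"]],[0,0,1]])
    if save:
        cv2.imwrite(f"pics/{save}.png",d["pixels"][:,:,::-1]); import pickle; pickle.dump(d,open(f"pics/{save}.pkl","wb"))
    return d
def load(s):
    import pickle; return pickle.load(open(f"pics/{s}.pkl","rb"))
def ray(d,uv):
    p=cv2.undistortPoints(np.array([[uv]],float),d["K"],d["dist_coeffs"])[0,0]
    v=d["T"][:3,:3]@np.array([p[0],p[1],1]); return d["T"][:3,3],v/np.linalg.norm(v)
def onz(d,uv,z):
    o,v=ray(d,uv); return o+v*(z-o[2])/v[2]
def tri(rs):
    A=np.zeros((3,3));b=np.zeros(3)
    for o,v in rs:
        P=np.eye(3)-np.outer(v,v);A+=P;b+=P@o
    x=np.linalg.solve(A,b); return x,[np.linalg.norm((np.eye(3)-np.outer(v,v))@(x-o)) for o,v in rs]
def proj(d,X):
    Ti=np.linalg.inv(d["T"]); X=np.atleast_2d(np.array(X,float))
    return cv2.projectPoints(X,cv2.Rodrigues(Ti[:3,:3])[0],Ti[:3,3],d["K"],d["dist_coeffs"])[0][:,0]
def crop(d,x0,y0,x1,y1,k,name):
    im=cv2.resize(d["pixels"][y0:y1,x0:x1,::-1],None,fx=k,fy=k,interpolation=cv2.INTER_CUBIC); cv2.imwrite(f"pics/{name}.png",im)
E
python3 - <<'E'
from h import *
d=cam("side","side1"); crop(d,225,150,365,265,5.6,"side1c")
for uv in [(285,245),(325,175),(300,210)]: print(uv,onz(d,uv,100).round())
E
```

```text
(285, 245) [379.  -8. 100.]
(325, 175) [ 432. -405.  100.]
(300, 210) [ 416. -178.  100.]
```

View pics/side1c.png

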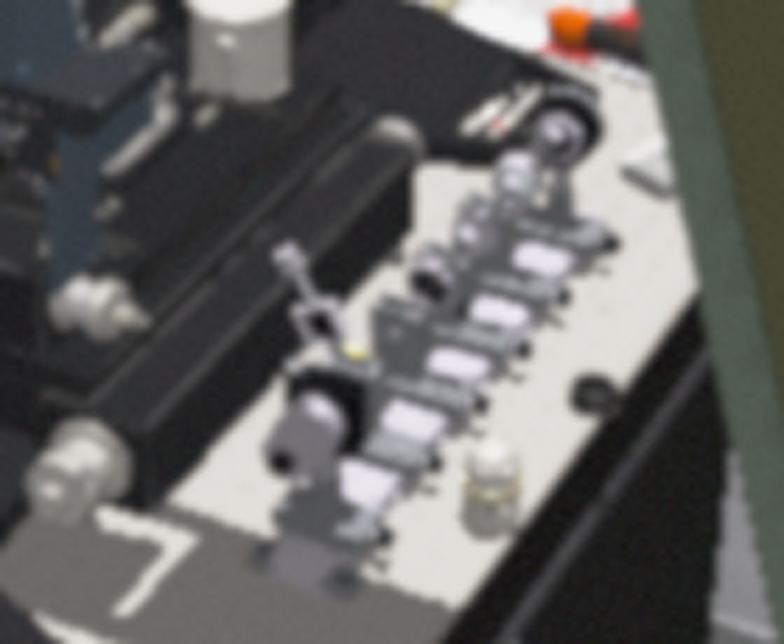

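The filter (tilted away, pixel ~(283,200) full-res) is nearest the laser; the rail spans roughly y from 0 to -400 at x about 400. I'll move the wrist camera over it and close the fingers.

>>> {"fn": "play_rows", "kwargs": {"commands": [[[-0.017, -0.011, -0.012, 0, 0, 0, 0.0], [-0.017, -0.011, -0.012, 0, 0, 0, 0.0], [-0.017, -0.011, -0.012, 0, 0, 0, 0.0], [-0.017, -0.011, -0.012, 0, 0, 0, 0.0], [-0.017, -0.011, -0.012, 0, 0, 0, 0.0], [-0.017, -0.011, -0.012, 0, 0, 0, 0.0], [-0.017, -0.011, -0.012, 0, 0, 0, 0.0], [-0.017, -0.011, -0.012, 0, 0, 0, 0.0]]]}}

```text
time_s: 0.87
tcp_pos: [486.2, -136.7, 318.4]
tcp_rot: [0.707, 0.707, -0.0, -0.0]
ft_force: [0.6, 0.5, -0.1]
opening: 40.7
```

```bash
python3 - <<'E'
from h import *
d=cam("wrist","w1"); print(readout.get_obs()["tcp_pos"],readout.get_obs()["time_s"])
E
```

```text
[ 485.41792131 -139.66612107  321.08655722] 0.9167
```

View pics/w1.png

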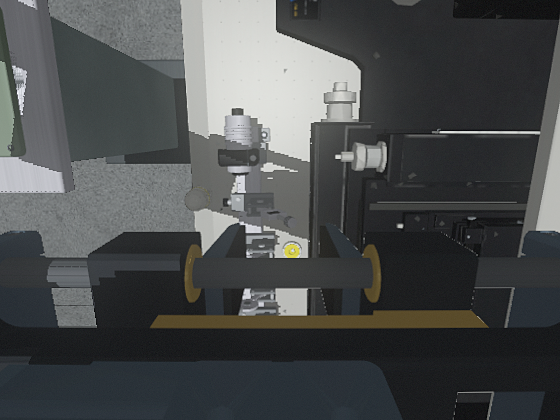

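The rail is visible from above at columns ~240-290, with the laser at (238,130). Going further along.

>>> {"fn": "play_rows", "kwargs": {"commands": [[[-0.017, -0.006, 0, 0, 0, 0, 0.0], [-0.017, -0.006, 0, 0, 0, 0, 0.0], [-0.017, -0.006, 0, 0, 0, 0, 0.0], [-0.017, -0.006, 0, 0, 0, 0, 0.0], [-0.017, -0.006, 0, 0, 0, 0, 0.0], [-0.017, -0.006, 0, 0, 0, 0, 0.0], [-0.017, -0.006, 0, 0, 0, 0, 0.0], [0, 0, 0, 0, 0, 0, 0.0]]]}}

```text
time_s: 1.58
tcp_pos: [444.2, -257.1, 317.5]
tcp_rot: [0.708, 0.706, -0.001, 0.0]
ft_force: [0.1, 0.1, 0.1]
opening: 0.3
```

```bash
python3 - <<'E'
from h import *
d=cam("wrist","w2"); print(readout.get_obs()["tcp_pos"],readout.get_obs()["time_s"])
E
```

```text
[ 444.70200638 -255.66569803  317.51437755] 1.6333
```

View pics/w2.png

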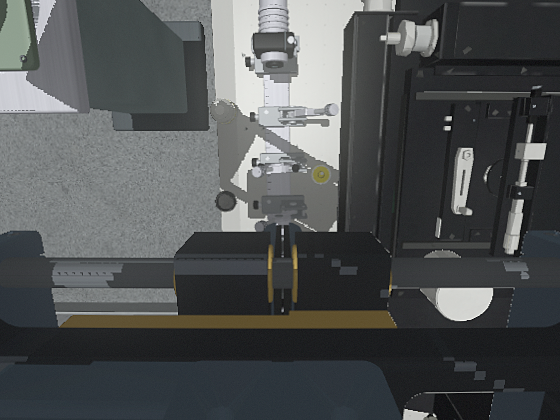

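>>> {"fn": "play_rows", "kwargs": {"commands": [[[-0.016, -0.004, 0, 0, 0, 0, 0.0], [-0.016, -0.004, 0, 0, 0, 0, 0.0], [-0.016, -0.004, 0, 0, 0, 0, 0.0], [-0.016, -0.004, 0, 0, 0, 0, 0.0], [-0.016, -0.004, 0, 0, 0, 0, 0.0], [-0.016, -0.004, 0, 0, 0, 0, 0.0], [-0.016, -0.004, 0, 0, 0, 0, 0.0], [0, 0, 0, 0, 0, 0, 0.0]]]}}

```text
time_s: 2.3
tcp_pos: [417.1, -368.3, 317.4]
tcp_rot: [0.708, 0.707, -0.0, -0.0]
ft_force: [0.6, -0.5, 0.5]
opening: 0.6
```

```bash
python3 - <<'E'
from h import *
d=cam("wrist","w3"); print(readout.get_obs()["tcp_pos"],readout.get_obs()["time_s"])
cam("side","side3")
crop(d,150,0,430,210,2.8,"w3c")
E
```

```text
[ 417.30559173 -366.87482663  317.43461355] 2.35
```

View pics/w3.png

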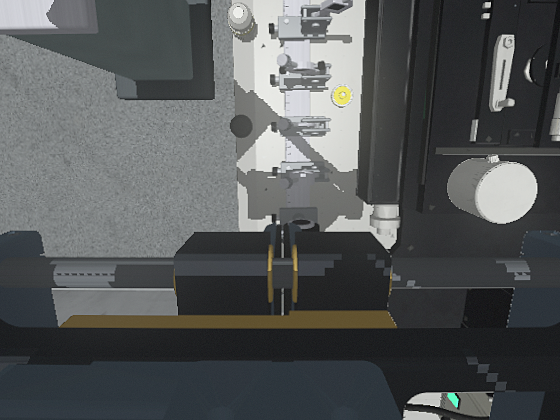

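View pics/w3c.png

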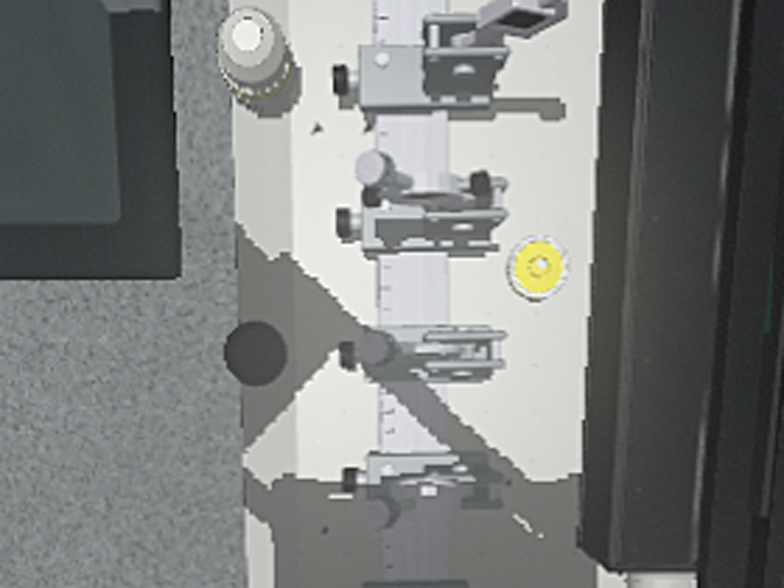

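```bash
python3 - <<'E'
from h import *
d=load("w2"); crop(d,180,0,420,230,2.6,"w2c")
d=load("side3"); crop(d,225,150,365,265,5.6,"side3c")
E
```

```text
(no output)
```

View pics/w2c.png

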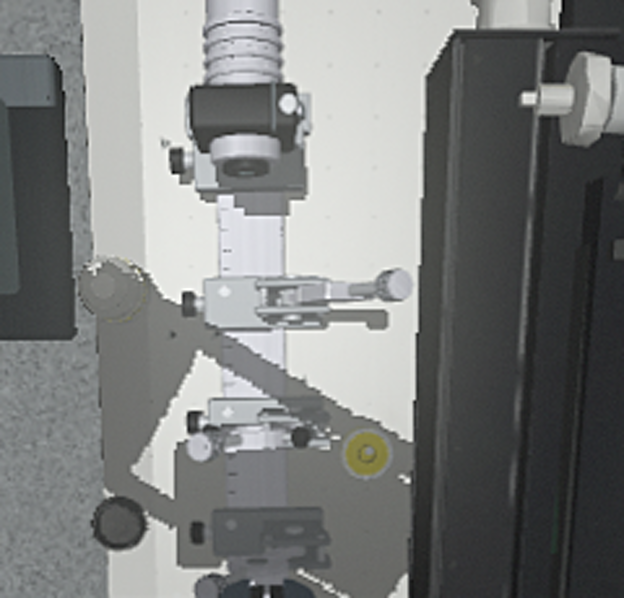

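View pics/side3c.png

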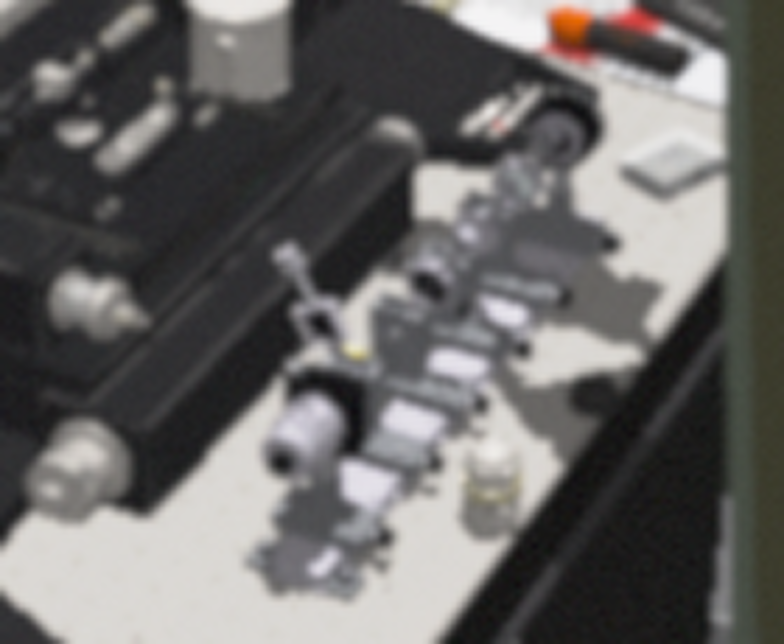

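Order from the laser: filter (far, knob w2c (395,285)), pinhole (2nd, with two black thumbscrews), then two still to be told apart. Moving on to see the 3rd and 4th, then measuring.

>>> {"fn": "play_rows", "kwargs": {"commands": [[[-0.016, 0, 0, 0, 0, 0, 0.0], [-0.016, 0, 0, 0, 0, 0, 0.0], [-0.016, 0, 0, 0, 0, 0, 0.0], [-0.016, 0, 0, 0, 0, 0, 0.0], [-0.016, 0, 0, 0, 0, 0, 0.0], [-0.016, 0, 0, 0, 0, 0, 0.0], [0, 0, 0, 0, 0, 0, 0.0], [0, 0, 0, 0, 0, 0, 0.0]]]}}

```text
time_s: 3.07
tcp_pos: [417.3, -462.9, 317.4]
tcp_rot: [0.707, 0.707, 0.0, -0.0]
ft_force: [1.1, 0.1, 0.6]
opening: 0.4
```

```bash
python3 - <<'E'
from h import *
d=cam("wrist","w4"); print(readout.get_obs()["tcp_pos"],readout.get_obs()["time_s"])
cam("side","side4")
crop(d,150,0,430,220,2.8,"w4c")
d=cam("scene","scene4"); 
E
```

```text
[ 417.35048925 -462.36517658  317.74027447] 3.1167
```

View pics/w4c.png

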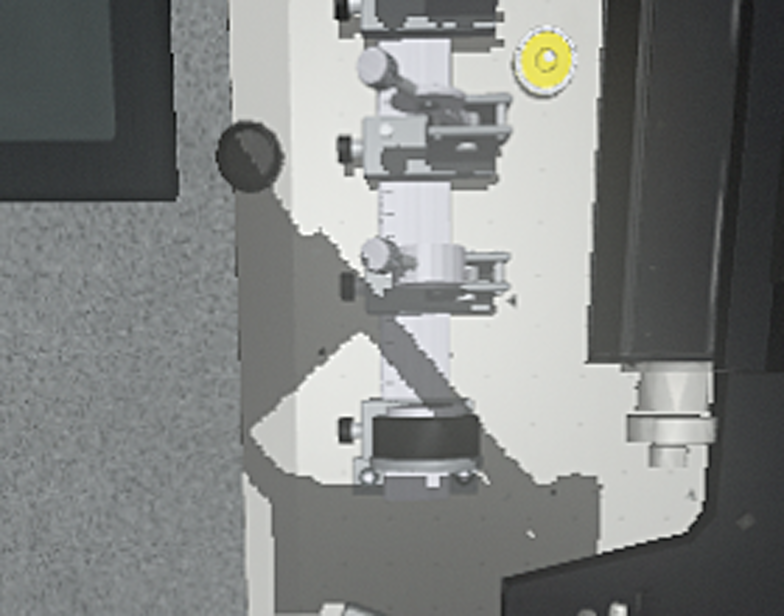

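View pics/scene4.png

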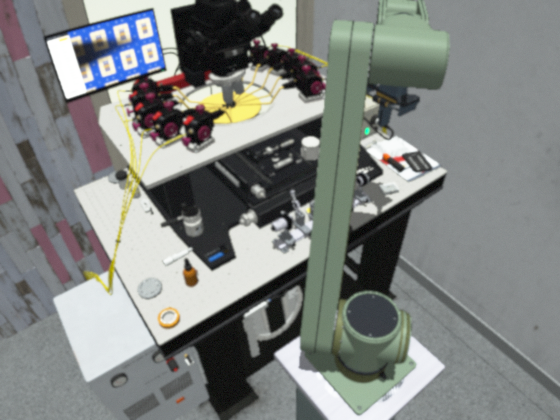

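Third is a thin disc (shutter), fourth the thick barrel (lens). Triangulating the knobs and the black stage edge.

```bash
python3 - <<'E'
from h import *
D={k:load(k) for k in("w1","w2","w3","w4","side4","side1")}
w2=lambda x,y:(180+x/2.6,y/2.6); w34=lambda x,y:(150+x/2.8,y/2.8); s=lambda x,y:(225+x/5.6,150+y/5.6)
def t(n,*a): 
    x,r=tri([ray(D[k],uv) for k,uv in a]); print(n,x.round(1),np.round(r,1))
t("shutter w3w4",("w3",w34(373,350)),("w4",w34(374,68)))
t("lens w3w4",("w3",w34(380,512)),("w4",w34(378,255)))
t("pin w2w3",("w2",w2(200,445)),("w3",w34(375,168)))
t("filter w2side",("w2",w2(397,284)),("side1",s(289,256)))
t("stage corner w3w4",("w3",w34(583,545)),("w4",w34(588,361)))
t("stage inner corner w3w4",("w3",w34(612,572)),("w4",w34(622,361)))
# rail ends / edges at z16
print("rail edges z16", [onz(D["w4"],w34(x,220),16).round(1) for x in(380,451)])
print("rail edges z16", [onz(D["w2"],w2(x,y),16).round(1) for x,y in((219,245),(284,245))])
for k,f,p in (("w3",w34,[(390,495)]),):pass
print("filter on z134",onz(D["w2"],w2(397,284),134).round(1))
for n,x,y in(("sh",374,68),("le",378,255)): print(n,onz(D["w4"],w34(x,y),140).round(1))
print("laser top corner proj check")
E
```

```text
shutter w3w4 [ 417.5 -294.   139.8] [0.2 0.2]
lens w3w4 [ 419.6 -354.7  135.8] [0.4 0.4]
pin w2w3 [ 417.1 -231.   137.4] [1. 1.]
filter w2side [ 494.5 -167.6  135.4] [1.1 1.1]
stage corner w3w4 [ 527.1 -390.4   17. ] [1.1 1.1]
stage inner corner w3w4 [ 526.8 -391.3   78.7] [0.6 0.6]
rail edges z16 [array([ 421.1, -323.8,   16. ]), array([ 455.7, -323.8,   16. ])]
rail edges z16 [array([ 418.6, -139. ,   16. ]), array([ 453., -139.,   16.])]
filter on z134 [ 495.8 -167.1  134. ]
sh [ 417.7 -294.1  140. ]
le [ 419.2 -355.3  140. ]
laser top corner proj check
```

```bash
python3 - <<'E'
from h import *
D={k:load(k) for k in("w1","w2","w3","w4","side4","side1")}
for k,b in(("w1",(300,80,560,230)),("w2",(330,0,560,225)),("w3",(350,0,560,225))): crop(D[k],*b,3,k+"r")
print(onz(D["w2"],(559,109),200),onz(D["w2"],(559,109),0))
E
```

```text
[ 678.13141412 -170.96334111  200.        ] [ 845.40452197 -156.63056152    0.        ]
```

View pics/w2r.png

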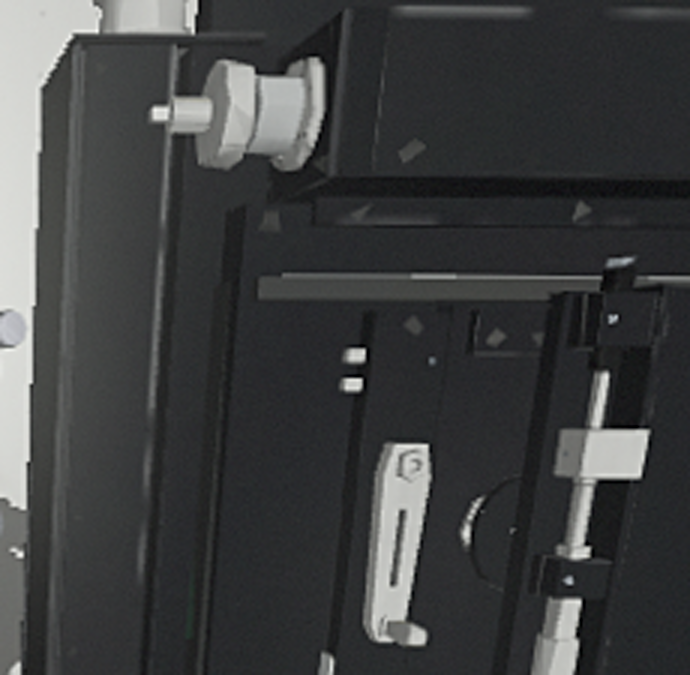

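View pics/w3r.png

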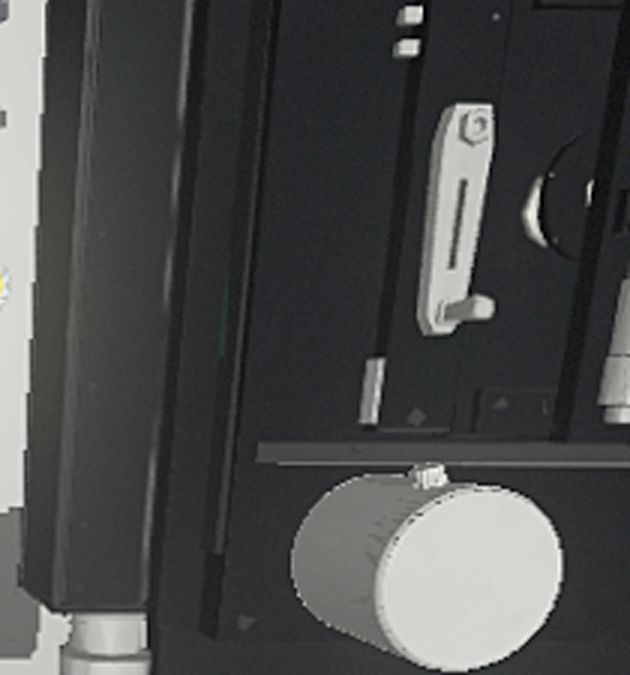

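View pics/w1r.png

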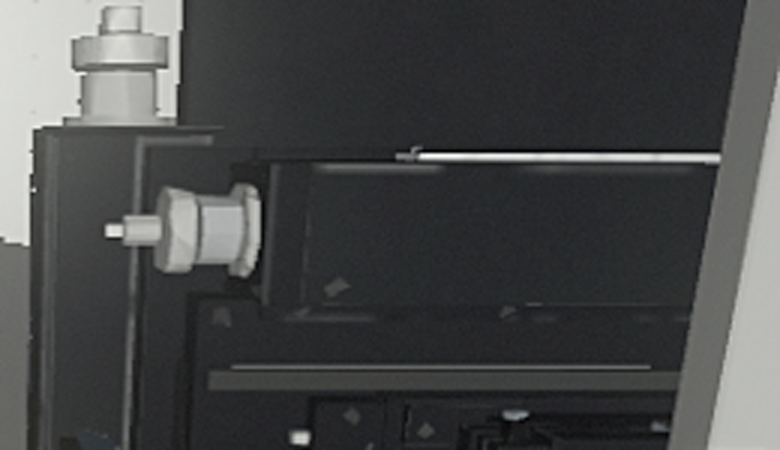

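```bash
python3 - <<'E'
from h import *
D={k:load(k) for k in("w1","w2","w3","w4","side4","side1")}
r1=lambda x,y:(300+x/3,80+y/3); r2=lambda x,y:(330+x/3,y/3); r3=lambda x,y:(350+x/3,y/3)
def t(n,*a): 
    x,r=tri([ray(D[k],uv) for k,uv in a]); print(n,x.round(1),np.round(r,1))
t("tip",("w1",r1(112,231)),("w2",r2(155,113)))
t("hex top",("w1",r1(165,190)),("w2",r2(212,62)))
t("block corner",("w1",r1(308,165)),("w2",r2(385,10)))
t("plate corner",("w1",r1(192,296)),("w2",r2(230,208)))
t("nut",("w2",r2(412,464)),("w3",r3(477,126)))
t("stage edge end",("w1",r1(33,130)),("w2",r2(78,38)))
print("shelf edge at z200,300", onz(D["w1"],r1(690,400),200),onz(D["w1"],r1(690,400),300))
print("objective etc", )
E
```

```text
tip [546.  -96.  122.2] [0.6 0.6]
hex top [564.  -80.9 124.4] [1. 1.]
block corner [608.9 -72.2 145.8] [0.2 0.2]
plate corner [ 581.9 -122.8  102.3] [1. 1.]
nut [ 641.1 -213.6  136.5] [0.2 0.2]
stage edge end [522.4 -60.2  87.2] [3. 3.]
shelf edge at z200,300 [ 712.3003257  -141.19470281  200.        ] [ 631.63535951 -116.17223308  300.        ]
objective etc
```

Knobs agree with the text: near-rest knobs at x≈418 at y≈-231 (pinhole), -294 (shutter), -355 (lens); the filter knob is at (495,-168,135), pivot line x≈456. The stage beyond is ≤~100 mm high where I need to come down. Going to (531,-168).

>>> {"fn": "play_rows", "kwargs": {"commands": [[[0.0184, 0.0071, 0, 0, 0, 0, 0.0], [0.0184, 0.0071, 0, 0, 0, 0, 0.0], [0.0184, 0.0071, 0, 0, 0, 0, 0.0], [0.0184, 0.0071, 0, 0, 0, 0, 0.0], [0.0184, 0.0071, 0, 0, 0, 0, 0.0], [0.0184, 0.0071, 0, 0, 0, 0, 0.0], [0.0184, 0.0071, 0, 0, 0, 0, 0.0], [0.0184, 0.0071, 0, 0, 0, 0, 0.0]]]}}

```text
time_s: 3.88
tcp_pos: [474.0, -313.9, 318.4]
tcp_rot: [0.707, 0.707, 0.0, 0.0]
ft_force: [-0.1, 0.1, 0.2]
opening: 0.5
```

>>> {"fn": "play_rows", "kwargs": {"commands": [[[0.0184, 0.0071, 0, 0, 0, 0, 0.0], [0.0184, 0.0071, 0, 0, 0, 0, 0.0], [0.0184, 0.0071, 0, 0, 0, 0, 0.0], [0.0184, 0.0071, 0, 0, 0, 0, 0.0], [0.0184, 0.0071, 0, 0, 0, 0, 0.0], [0.0184, 0.0071, 0, 0, 0, 0, 0.0], [0.0184, 0.0071, 0, 0, 0, 0, 0.0], [0.0184, 0.0071, 0, 0, 0, 0, 0.0]]]}}

```text
time_s: 4.55
tcp_pos: [530.5, -166.7, 318.5]
tcp_rot: [0.707, 0.707, 0.0, 0.0]
ft_force: [-0.5, -0.1, -0.2]
opening: 0.4
```

>>> {"fn": "play_rows", "kwargs": {"commands": [[[0, 0, 0.016, 0, 0, 0, 0.0], [0, 0, 0.016, 0, 0, 0, 0.0], [0, 0, 0.016, 0, 0, 0, 0.0], [0, 0, 0.016, 0, 0, 0, 0.0], [0, 0, 0.016, 0, 0, 0, 0.0], [0, 0, 0.016, 0, 0, 0, 0.0], [0, 0, 0, 0, 0, 0, 0.0], [0, 0, 0, 0, 0, 0, 0.0]]]}}

```text
time_s: 5.22
tcp_pos: [530.1, -167.9, 221.9]
tcp_rot: [0.707, 0.707, -0.0, -0.001]
ft_force: [0.2, 0.4, -0.0]
opening: 0.2
```

```bash
python3 - <<'E'
from h import *
o=readout.get_obs();print(o["tcp_pos"],o["time_s"])
d=cam("wrist","w5"); 
d=cam("side","side5"); crop(d,225,150,365,265,5.6,"side5c")
E
```

```text
[ 530.10397041 -167.85378192  221.94628908] 5.2167
```

View pics/w5.png

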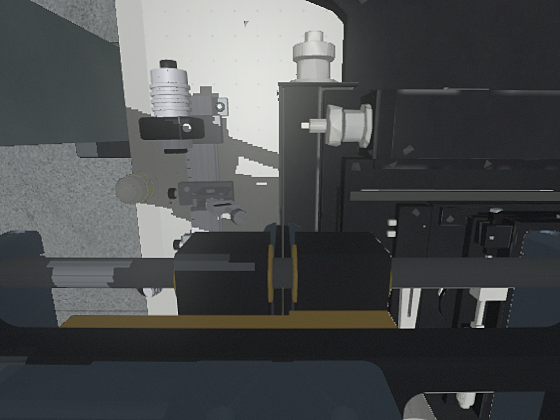

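View pics/side5c.png

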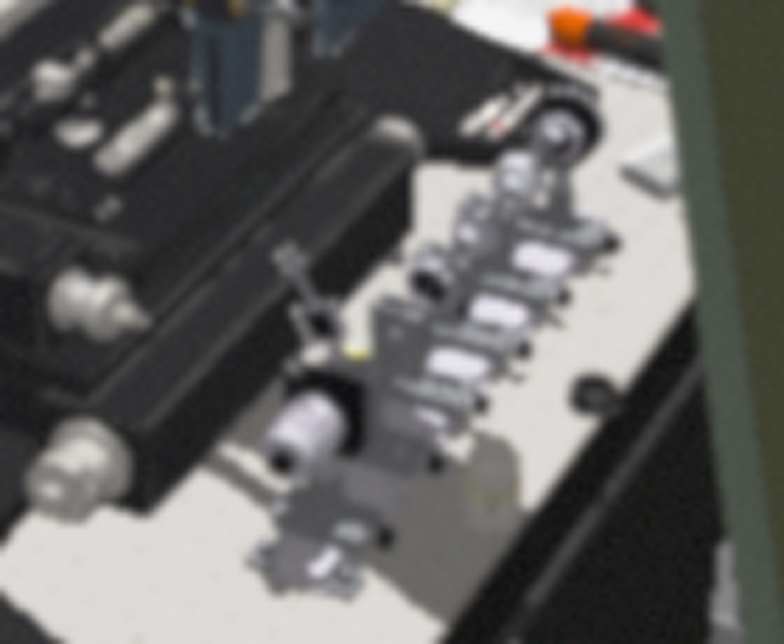

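Closed fingers hang over the stage ledge, clear of the filter knob (w5 (230,213)). Descend to tips ≈125 mm.

>>> {"fn": "play_rows", "kwargs": {"commands": [[[0, 0, 0.013, 0, 0, 0, 0.0], [0, 0, 0.013, 0, 0, 0, 0.0], [0, 0, 0.013, 0, 0, 0, 0.0], [0, 0, 0.013, 0, 0, 0, 0.0], [0, 0, 0.013, 0, 0, 0, 0.0], [0, 0, 0.013, 0, 0, 0, 0.0], [0, 0, 0.01, 0, 0, 0, 0.0], [0, 0, 0, 0, 0, 0, 0.0]]]}}

```text
time_s: 5.98
tcp_pos: [530.0, -168.3, 133.0]
tcp_rot: [0.707, 0.707, -0.0, -0.001]
ft_force: [0.4, 0.6, -0.7]
opening: 0.4
```

```bash
python3 - <<'E'
from h import *
o=readout.get_obs();print(o["tcp_pos"],o["ft_force"],o["time_s"])
d=cam("wrist","w6"); crop(d,150,100,350,250,4,"w6c")
d=cam("side","side6"); crop(d,225,150,365,265,5.6,"side6c")
E
```

```text
[ 529.96878815 -168.32730726  132.98243311] [ 0.39980389  0.59046727 -0.65232888] 5.9833
```

View pics/w6c.png

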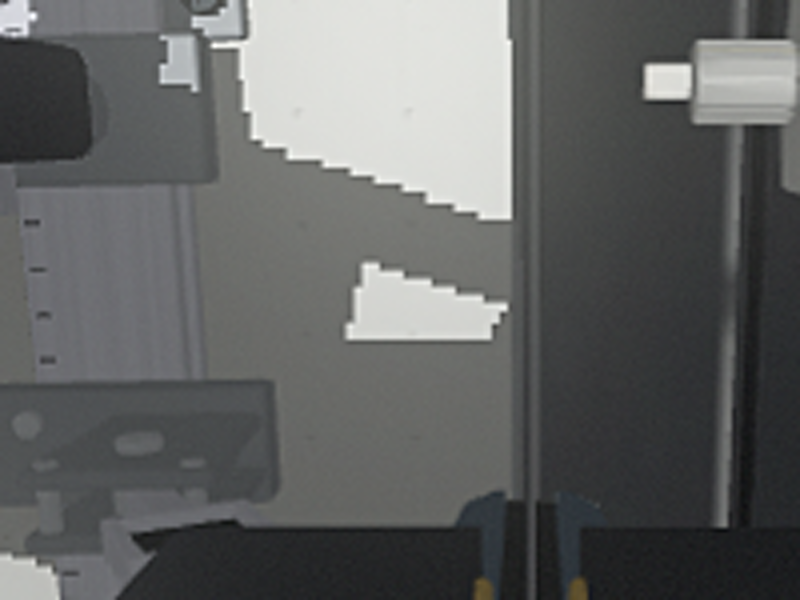

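View pics/side6c.png

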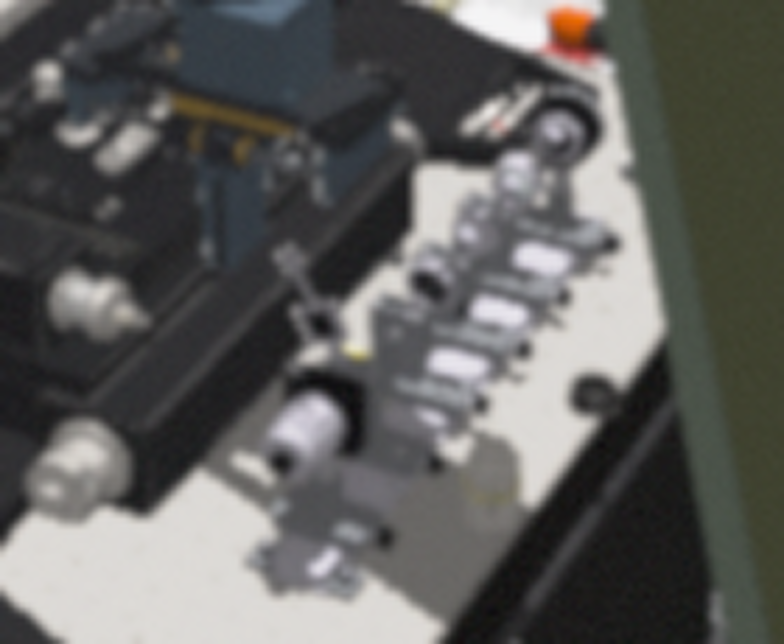

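Tips beside the knob at the right height. Push toward the robot.

>>> {"fn": "play_rows", "kwargs": {"commands": [[[0, -0.006, 0, 0, 0, 0, 0.0], [0, -0.006, 0, 0, 0, 0, 0.0], [0, -0.006, 0, 0, 0, 0, 0.0], [0, -0.006, 0, 0, 0, 0, 0.0], [0, -0.006, 0, 0, 0, 0, 0.0], [0, -0.006, 0, 0, 0, 0, 0.0], [0, -0.006, 0, 0, 0, 0, 0.0], [0, -0.006, 0, 0, 0, 0, 0.0]]]}}

```text
time_s: 6.75
tcp_pos: [481.8, -168.6, 134.0]
tcp_rot: [0.707, 0.707, -0.0, -0.0]
ft_force: [0.0, -0.6, 0.4]
opening: 0.5
```

>>> {"fn": "play_rows", "kwargs": {"commands": [[[0, -0.006, 0, 0, 0, 0, 0.0], [0, -0.006, 0, 0, 0, 0, 0.0], [0, -0.006, 0, 0, 0, 0, 0.0], [0, -0.006, 0, 0, 0, 0, 0.0], [0, -0.006, 0, 0, 0, 0, 0.0], [0, 0, 0, 0, 0, 0, 0.0], [0, 0, 0, 0, 0, 0, 0.0], [0, 0, 0, 0, 0, 0, 0.0]]]}}

```text
time_s: 7.42
tcp_pos: [452.9, -168.7, 134.1]
tcp_rot: [0.707, 0.707, 0.0, 0.0]
ft_force: [-0.1, -0.5, -0.2]
opening: 0.3
```

```bash
python3 - <<'E'
from h import *
o=readout.get_obs();print(o["tcp_pos"],o["ft_force"],o["time_s"])
d=cam("side","side7"); crop(d,225,150,365,265,5.6,"side7c")
E
```

```text
[ 452.90783256 -168.71301851  134.07660616] [-0.08470296 -0.53939664 -0.15152457] 7.4167
```

View pics/side7c.png

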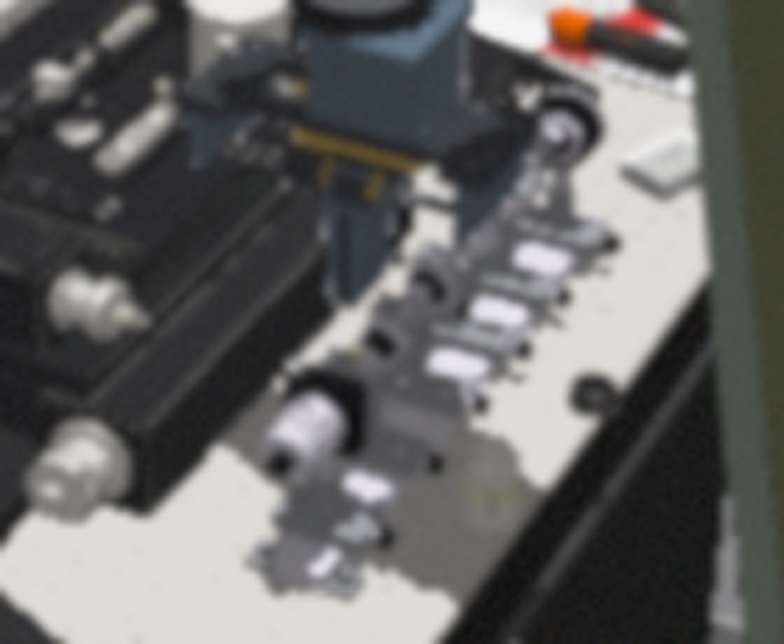

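The filter seems to have gone over (square frame at crop (385,335)). Raise and move off, then verify.

>>> {"fn": "play_rows", "kwargs": {"commands": [[[0, 0, -0.015, 0, 0, 0, 0.0], [0, 0, -0.015, 0, 0, 0, 0.0], [0, 0, -0.015, 0, 0, 0, 0.0], [0, 0, -0.015, 0, 0, 0, 0.0], [0, 0, -0.015, 0, 0, 0, 0.0], [0, 0, -0.015, 0, 0, 0, 0.0], [0, 0, -0.015, 0, 0, 0, 0.0], [0, 0, -0.015, 0, 0, 0, 0.0]]]}}

```text
time_s: 8.13
tcp_pos: [452.9, -168.6, 254.7]
tcp_rot: [0.707, 0.707, 0.0, 0.0]
ft_force: [0.1, 0.0, -0.2]
opening: 0.8
```

>>> {"fn": "play_rows", "kwargs": {"commands": [[[-0.015, -0.0088, 0, 0, 0, 0, 0.0], [-0.015, -0.0088, 0, 0, 0, 0, 0.0], [-0.015, -0.0088, 0, 0, 0, 0, 0.0], [-0.015, -0.0088, 0, 0, 0, 0, 0.0], [-0.015, -0.0088, 0, 0, 0, 0, 0.0], [-0.015, -0.0088, 0, 0, 0, 0, 0.0], [-0.015, -0.0088, 0, 0, 0, 0, 0.0], [0, -0.0088, 0, 0, 0, 0, 0.0]]]}}

```text
time_s: 8.8
tcp_pos: [382.2, -275.7, 253.8]
tcp_rot: [0.708, 0.707, -0.0, 0.001]
ft_force: [1.3, -0.4, -0.7]
opening: 0.2
```

```bash
python3 - <<'E'
from h import *
o=readout.get_obs();print(o["tcp_pos"],o["ft_force"],o["time_s"])
d=cam("wrist","w8"); crop(d,200,0,430,230,2.6,"w8c")
d=cam("side","side8"); crop(d,225,150,365,265,5.6,"side8c")
E
```

```text
[ 382.21356027 -275.71515229  253.81639883] [ 1.29617099 -0.43627793 -0.70468236] 8.8
```

View pics/w8c.png

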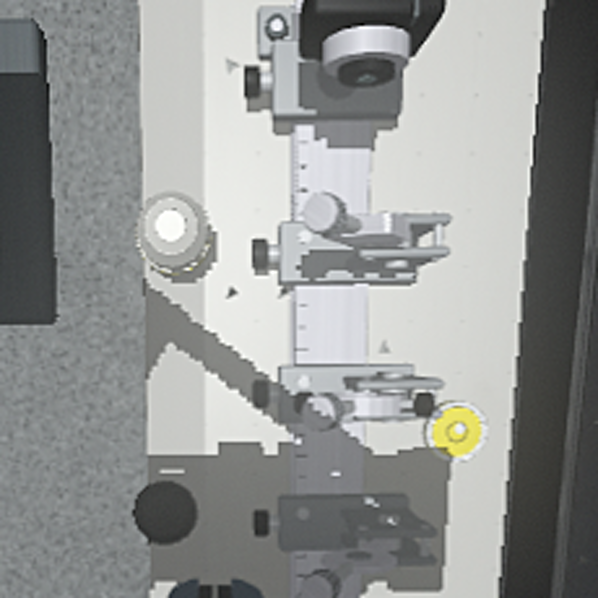

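View pics/side8c.png

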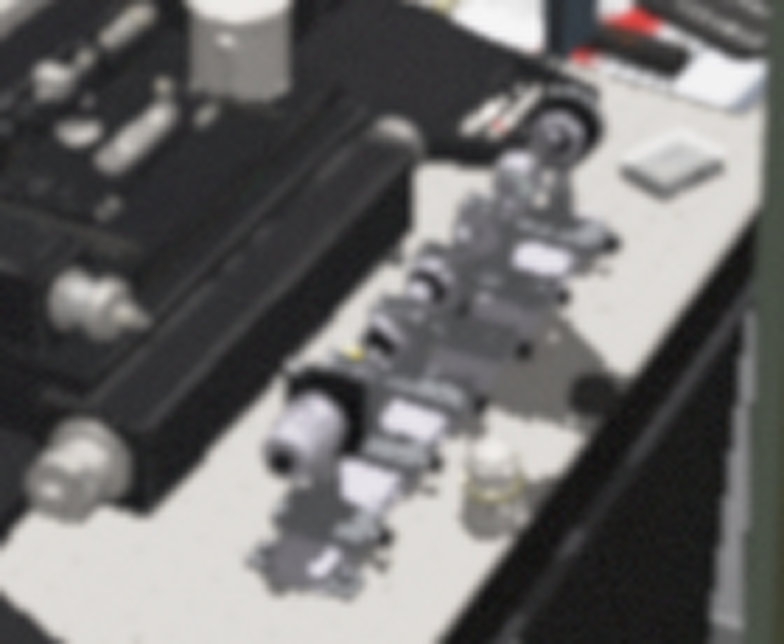

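Filter is in the beam line (knob near at w8c (323,212)); pinhole untouched with its two thumbscrews. Now to the lens at y≈-355.

>>> {"fn": "play_rows", "kwargs": {"commands": [[[-0.0115, 0, 0, 0, 0, 0, 0.0], [-0.0115, 0, 0, 0, 0, 0, 0.0], [-0.0115, 0, 0, 0, 0, 0, 0.0], [-0.0115, 0, 0, 0, 0, 0, 0.0], [-0.0115, 0, 0, 0, 0, 0, 0.0], [-0.0115, 0, 0, 0, 0, 0, 0.0], [-0.0105, 0, 0, 0, 0, 0, 0.0], [0, 0, 0, 0, 0, 0, 0.0]]]}}

```text
time_s: 9.57
tcp_pos: [382.3, -355.3, 253.6]
tcp_rot: [0.708, 0.707, -0.0, 0.0]
ft_force: [-0.2, 0.1, -0.8]
opening: 0.3
```

>>> {"fn": "play_rows", "kwargs": {"commands": [[[0, 0, 0.017, 0, 0, 0, 0.0], [0, 0, 0.017, 0, 0, 0, 0.0], [0, 0, 0.017, 0, 0, 0, 0.0], [0, 0, 0.017, 0, 0, 0, 0.0], [0, 0, 0.017, 0, 0, 0, 0.0], [0, 0, 0.017, 0, 0, 0, 0.0], [0, 0, 0.018, 0, 0, 0, 0.0], [0, 0, 0, 0, 0, 0, 0.0]]]}}

```text
time_s: 10.23
tcp_pos: [380.5, -351.3, 130.9]
tcp_rot: [0.707, 0.707, 0.0, -0.004]
ft_force: [-0.1, -0.5, -0.2]
opening: 0.3
```

```bash
python3 - <<'E'
from h import *
o=readout.get_obs();print(o["tcp_pos"],o["ft_force"],o["time_s"])
d=cam("side","side9"); crop(d,225,150,365,265,5.6,"side9c")
d=cam("wrist","w9")
E
```

```text
[ 380.48408564 -351.25612171  130.86677998] [-0.08786381 -0.47079475 -0.17678593] 10.2333
```

View pics/side9c.png

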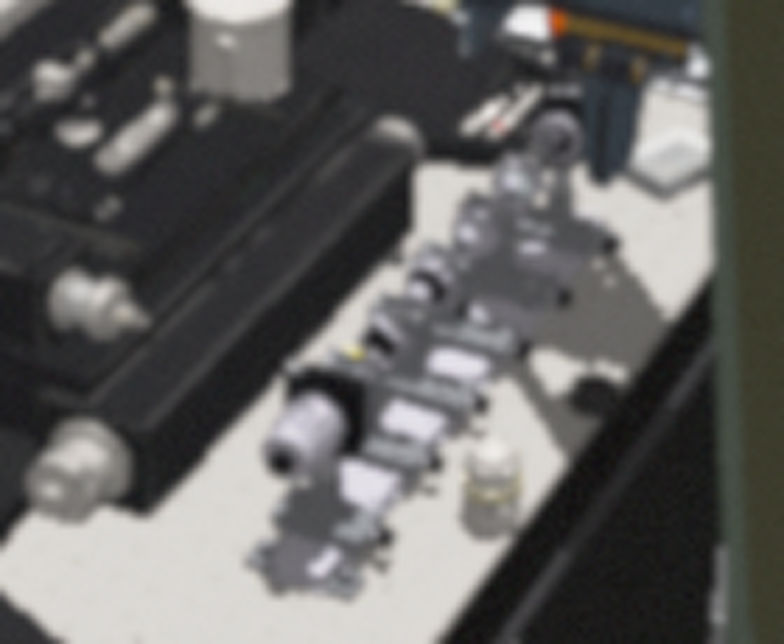

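View pics/w9.png

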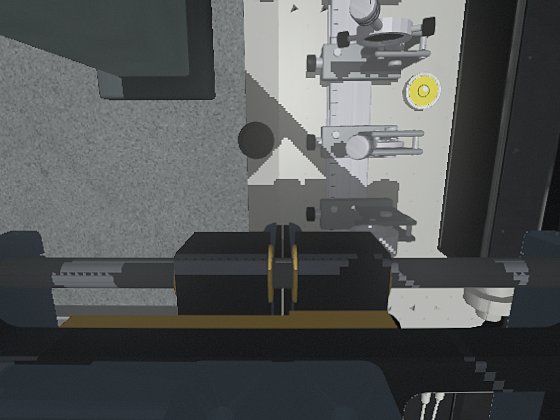

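```bash
python3 - <<'E'
from h import *
o=readout.get_obs();print(o["tcp_pos"],o["tcp_rot"],o["joints"],o["qvel"],o["effort"])
E
```

```text
[ 382.15701999 -352.89259587  133.93193353] [ 7.07112146e-01  7.07101224e-01  1.13359686e-04 -5.09501330e-04] [-7.67870352e-01  3.09310257e-01  1.82021037e+00  2.88227558e-04
  1.01308692e+00 -7.68007573e-01] [ 4.06650069e-04 -1.92533185e-02 -3.15944721e-02 -1.28519955e-06
 -2.73436105e-03 -7.67966272e-04] [-4.63673896e-04 -3.65989637e+01 -1.93644440e+01  2.66409904e-02
  1.24618658e-01 -1.02107744e-03]
```

Just settling; now (382,-353,134). Push the lens away.

>>> {"fn": "play_rows", "kwargs": {"commands": [[[0, 0.006, 0, 0, 0, 0, 0.0], [0, 0.006, 0, 0, 0, 0, 0.0], [0, 0.006, 0, 0, 0, 0, 0.0], [0, 0.006, 0, 0, 0, 0, 0.0], [0, 0.006, 0, 0, 0, 0, 0.0], [0, 0.006, 0, 0, 0, 0, 0.0], [0, 0.006, 0, 0, 0, 0, 0.0], [0, 0.006, 0, 0, 0, 0, 0.0]]]}}

```text
time_s: 11.0
tcp_pos: [431.0, -353.0, 133.9]
tcp_rot: [0.707, 0.707, 0.0, 0.0]
ft_force: [-1.0, 0.2, 0.1]
opening: 0.2
```

>>> {"fn": "play_rows", "kwargs": {"commands": [[[0, 0.006, 0, 0, 0, 0, 0.0], [0, 0.006, 0, 0, 0, 0, 0.0], [0, 0.006, 0, 0, 0, 0, 0.0], [0, 0.006, 0, 0, 0, 0, 0.0], [0, 0.006, 0, 0, 0, 0, 0.0], [0, 0, 0, 0, 0, 0, 0.0], [0, 0, 0, 0, 0, 0, 0.0], [0, 0, 0, 0, 0, 0, 0.0]]]}}

```text
time_s: 11.67
tcp_pos: [460.0, -353.0, 133.8]
tcp_rot: [0.707, 0.707, -0.0, -0.0]
ft_force: [0.6, 0.5, -0.5]
opening: 0.4
```

>>> {"fn": "play_rows", "kwargs": {"commands": [[[0, 0, -0.015, 0, 0, 0, 0.0], [0, 0, -0.015, 0, 0, 0, 0.0], [0, 0, -0.015, 0, 0, 0, 0.0], [0, 0, -0.015, 0, 0, 0, 0.0], [0, 0, -0.015, 0, 0, 0, 0.0], [0, 0, -0.015, 0, 0, 0, 0.0], [0, 0, -0.015, 0, 0, 0, 0.0], [0, 0, -0.015, 0, 0, 0, 0.0]]]}}

```text
time_s: 12.33
tcp_pos: [459.7, -353.0, 254.7]
tcp_rot: [0.707, 0.707, -0.0, -0.0]
ft_force: [0.9, 0.4, -0.4]
opening: 0.4
```

```bash
python3 - <<'E'
from h import *
o=readout.get_obs();print(o["tcp_pos"],o["ft_force"],o["time_s"])
d=cam("side","side10"); crop(d,225,150,365,265,5.6,"side10c")
E
```

```text
[ 459.66325619 -353.02233319  254.7410882 ] [ 0.8947324   0.39100684 -0.40541629] 12.3333
```

View pics/side10c.png

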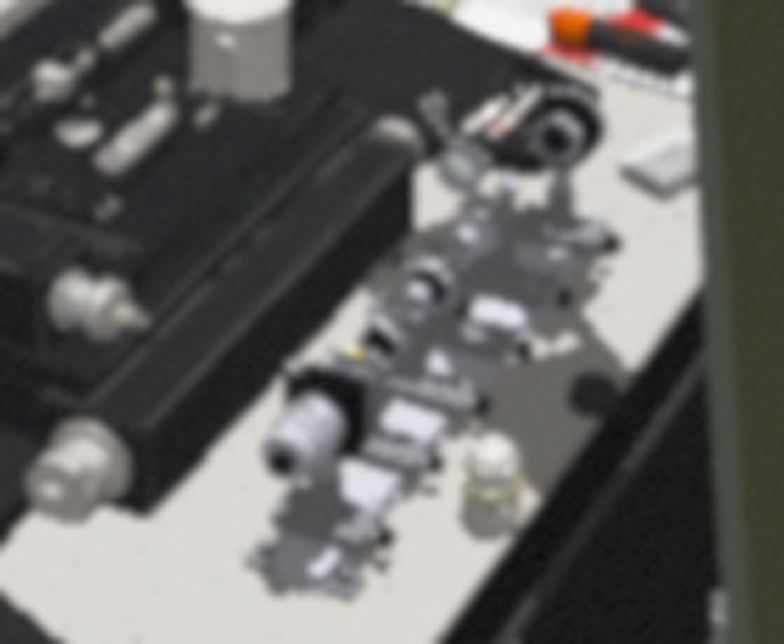

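The lens, with pale clear glass at crop (462,165), now leans away. Next the shutter: to (381,-294), and down.

>>> {"fn": "play_rows", "kwargs": {"commands": [[[0.0085, -0.0112, 0, 0, 0, 0, 0.0], [0.0085, -0.0112, 0, 0, 0, 0, 0.0], [0.0085, -0.0112, 0, 0, 0, 0, 0.0], [0.0085, -0.0112, 0, 0, 0, 0, 0.0], [0.0085, -0.0112, 0, 0, 0, 0, 0.0], [0.0085, -0.0112, 0, 0, 0, 0, 0.0], [0.0085, -0.0112, 0, 0, 0, 0, 0.0], [0, 0, 0, 0, 0, 0, 0.0]]]}}

```text
time_s: 13.05
tcp_pos: [379.6, -292.0, 253.7]
tcp_rot: [0.707, 0.707, -0.0, -0.001]
ft_force: [-0.7, -0.3, -0.3]
opening: 0.5
```

>>> {"fn": "play_rows", "kwargs": {"commands": [[[0, 0, 0.017, 0, 0, 0, 0.0], [0, 0, 0.017, 0, 0, 0, 0.0], [0, 0, 0.017, 0, 0, 0, 0.0], [0, 0, 0.017, 0, 0, 0, 0.0], [0, 0, 0.017, 0, 0, 0, 0.0], [0, 0, 0.017, 0, 0, 0, 0.0], [0, 0, 0.018, 0, 0, 0, 0.0], [0, 0, 0, 0, 0, 0, 0.0]]]}}

```text
time_s: 13.72
tcp_pos: [380.3, -292.5, 130.7]
tcp_rot: [0.707, 0.707, -0.0, -0.003]
ft_force: [-0.4, 0.6, -0.2]
opening: 0.5
```

```bash
python3 - <<'E'
from h import *
o=readout.get_obs();print(o["tcp_pos"],o["ft_force"],o["time_s"])
d=cam("side","side11"); crop(d,225,150,365,265,5.6,"side11c")
o=readout.get_obs();print(o["tcp_pos"])
E
```

```text
[ 380.29829809 -292.49887775  130.66876069] [-0.37134724  0.60961691 -0.20144476] 13.7167
[ 381.13914145 -293.1642985   132.36014477]
```

View pics/side11c.png

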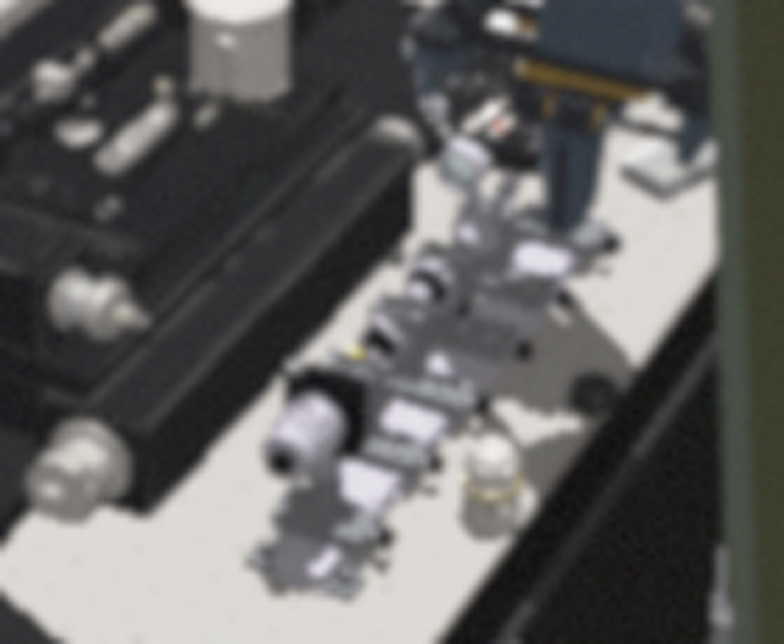

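Fingertip is beside the shutter knob, in free air; lens still out. Push.

>>> {"fn": "play_rows", "kwargs": {"commands": [[[0, 0.006, 0, 0, 0, 0, 0.0], [0, 0.006, 0, 0, 0, 0, 0.0], [0, 0.006, 0, 0, 0, 0, 0.0], [0, 0.006, 0, 0, 0, 0, 0.0], [0, 0.006, 0, 0, 0, 0, 0.0], [0, 0.006, 0, 0, 0, 0, 0.0], [0, 0.006, 0, 0, 0, 0, 0.0], [0, 0.006, 0, 0, 0, 0, 0.0]]]}}

```text
time_s: 14.43
tcp_pos: [430.6, -293.6, 134.0]
tcp_rot: [0.707, 0.707, 0.0, 0.0]
ft_force: [0.2, -0.8, 0.6]
opening: 0.2
```

>>> {"fn": "play_rows", "kwargs": {"commands": [[[0, 0.006, 0, 0, 0, 0, 0.0], [0, 0.006, 0, 0, 0, 0, 0.0], [0, 0.006, 0, 0, 0, 0, 0.0], [0, 0.006, 0, 0, 0, 0, 0.0], [0, 0.006, 0, 0, 0, 0, 0.0], [0, 0, 0, 0, 0, 0, 0.0], [0, 0, 0, 0, 0, 0, 0.0], [0, 0, 0, 0, 0, 0, 0.0]]]}}

```text
time_s: 15.1
tcp_pos: [459.6, -293.5, 133.8]
tcp_rot: [0.707, 0.707, -0.0, -0.0]
ft_force: [-0.5, 0.7, -0.3]
opening: 0.4
```

>>> {"fn": "play_rows", "kwargs": {"commands": [[[0, 0, -0.015, 0, 0, 0, 0.0], [0, 0, -0.015, 0, 0, 0, 0.0], [0, 0, -0.015, 0, 0, 0, 0.0], [0, 0, -0.015, 0, 0, 0, 0.0], [0, 0, -0.015, 0, 0, 0, 0.0], [0, 0, -0.015, 0, 0, 0, 0.0], [0, 0, -0.015, 0, 0, 0, 0.0], [0, 0, -0.015, 0, 0, 0, 0.0]]]}}

```text
time_s: 15.77
tcp_pos: [459.3, -293.5, 254.7]
tcp_rot: [0.707, 0.707, -0.0, -0.0]
ft_force: [0.8, -0.1, -0.9]
opening: 0.1
```

>>> {"fn": "play_rows", "kwargs": {"commands": [[[-0.013, -0.005, -0.008, 0, 0, 0, 0.0], [-0.013, -0.005, -0.008, 0, 0, 0, 0.0], [-0.013, -0.005, -0.008, 0, 0, 0, 0.0], [-0.013, -0.005, -0.008, 0, 0, 0, 0.0], [-0.013, -0.005, -0.008, 0, 0, 0, 0.0], [-0.013, -0.005, -0.008, 0, 0, 0, 0.0], [-0.013, -0.005, -0.008, 0, 0, 0, 0.0], [0, 0, 0, 0, 0, 0, 0.0]]]}}

```text
time_s: 16.43
tcp_pos: [423.7, -388.2, 311.1]
tcp_rot: [0.708, 0.706, -0.001, 0.001]
ft_force: [0.2, 0.2, 0.5]
opening: 0.6
```

```bash
python3 - <<'E'
from h import *
o=readout.get_obs();print(o["tcp_pos"],o["ft_force"],o["time_s"])
d=cam("wrist","w12"); crop(d,180,0,430,230,2.6,"w12c")
d=cam("side","side12"); crop(d,225,150,365,265,5.6,"side12c")
E
```

```text
[ 423.71849018 -388.22358815  311.05431373] [0.20949125 0.15756862 0.45300549] 16.4333
```

View pics/side12c.png

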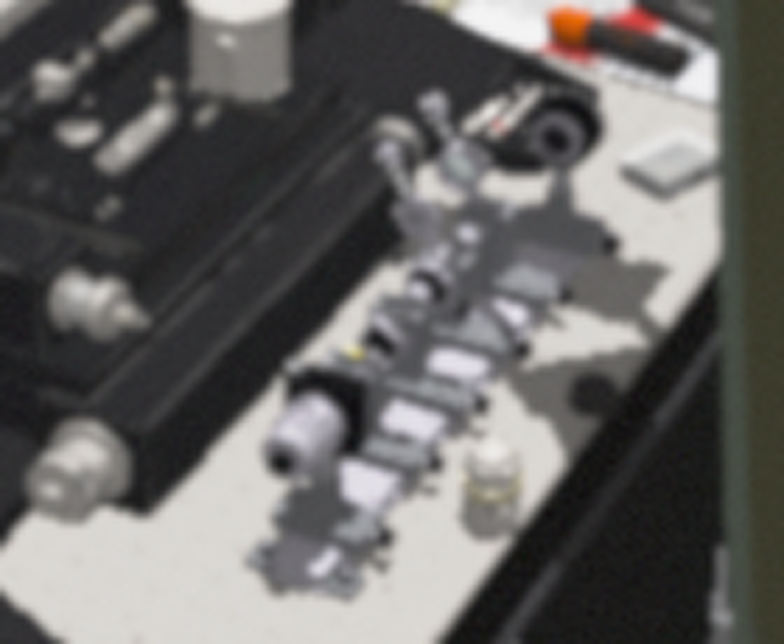

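View pics/w12c.png

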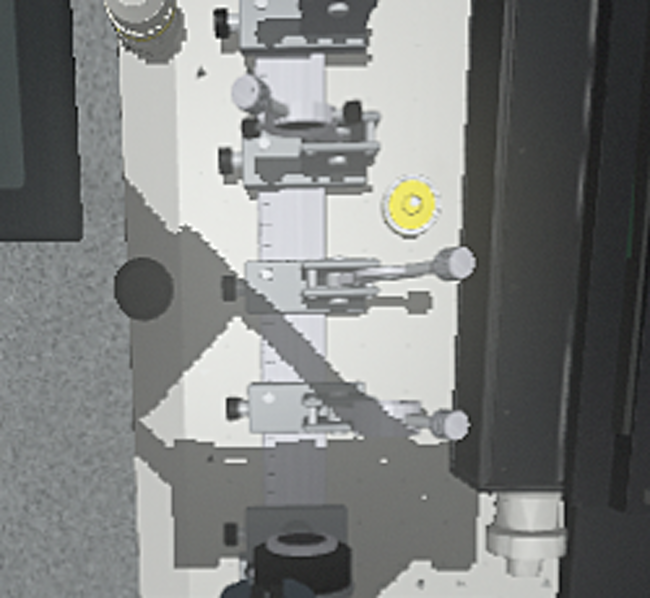

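Filter (crop (385,335)) and pinhole (w12c (250,92)) lean near. The solid shutter (knob (456,262)) and the lens (knob (448,425)) lean away. The bystanders look undisturbed. Handing in.

```bash
python3 - <<'E'
from h import *
print(arm.hand_in())
E
```

```text
the job is handed in; nothing more can be done
None
```

The laser rail is set for the low-power reading and the job is handed in, at about 16.5 s of the 43 s allowed. With the gripper closed, I tipped the filter into the beam line, then the lens out, then the shutter out. The pushes touched only the knobs, with the fingertips about 125 mm above the table.

**Final state:** the last wrist and side pictures show the filter and pinhole leaning toward the robot, in the beam line. The lens and shutter lean away, out of it. The gripper is well clear at a TCP height of 311 mm, and the bystanders visible around the rail look unmoved. The tape roll, wafer case and bottle are outside those last views, and the arm never went near them.

**Measurements:** the forces read after each call stayed at about 1 N or less, which is sensor noise. The measured knob heights were 135 to 140 mm against the stated 134 mm. The spacing was 61 to 63 mm against the stated 62 mm. No check failed. The only disagreement was that the TCP lagged its target by up to about 4 mm after fast descents. It had settled to within about 2 mm before each push.

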